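Load a blotting cassette and tighten the hand press

ROBOT

A 6-joint arm with a two-finger parallel gripper is mounted at the origin on a cart in front of the work surface, level with it; the furniture and walls round the work are solid. World frame = base frame: x ahead of the robot, y to its left, z up, the work surface at z = 0. Lengths are in m, angles in degrees, forces in N, time in s.
With the tool pointing down it reaches from about 0.25 to 0.775 m from the base axis. Payload 8.9 kg.
Tool frame: the origin (TCP) lies midway between the tips of the shut fingers; the grasp point (between the pads) lies 19 mm behind it; y points along the fingers, x is the direction in which the jaws open and shut, and the axes are right-handed (so a half turn about y gives the same grasp; the last joint's range is limited). The gripper opens to 85 mm and grips with 20 to 120 N. Pads are 22 mm wide; open, the fingers measure 114 mm over their backs; the gripper's body (76 mm by 85 mm) begins 54 mm behind the grasp point. The pads swing forward as they close: fully open they stand 13 mm farther back than shut.
Start: joints at [-78.169, 16.656, -8.789, 64.555, 0, 82.019], TCP at [0.178, -0.494, 0.231] pointing down, gripper open.
Joint ranges: [-144.48, 144.48], [-52.06, 99.96], [-74.48, 78.29], [-112.23, 115.85], [-86.99, 84.42], [-180, 180]. Speed limits (degrees/s): [127.2, 127.2, 159.86, 180, 180, 180].

INTERFACE

Orientations are given as [roll, pitch, yaw] about the fixed x, y, z axes, in that order (R = Rz(yaw) Ry(pitch) Rx(roll)).
In Python, from plant import get_obs, read_camera, ctrl, find_in, trace, spot_point gives the robot as it stands.
- The arm moves only by the tool move_arm, never from a script. Its arguments are lists of equal length, an entry for each row: "offset": the shift along the tool's x, y, z in m, a list of three; "dr": the turn, a rotation vector about the tool's x, y, z in degrees, a list of three; "fingers": the closure, from 0 (fully open) to 1 (shut). A call has 1 to 8 rows; each row shifts and turns the commanded pose from where the row before left it, along the tool's axes as they then stand; what a row does not reach is not made up. A row lasts 1/8 s, in which the tool goes at most 62.5 mm and 10.7 degrees, less where a joint would pass 70% of its speed; a pose out of reach is approached as far as the arm can. A call is refused whole if a number of a shift passes 0.0625 or a number of a turn 10.7, either way. A call with a gripper value outside its range is refused whole. The fingers move at their own pace and stop on an object; "force" is the grip in N (left out, the last holds). Time passes only in rows, so rows that do not move let the fingers close. It gives the time, the measured TCP pose, the force and the opening at its end, in the units of the state.
- get_obs(): the state, without advancing time (a new reading comes with each control period).
- read_camera(name): name is "scene" or "top" or "wrist"; returns a dict with "img" (480x640x3 uint8, red, green, blue), "range_z" (480x640 float32, m along the optical axis (not along the pixel's ray), 0 where there is no reading), "camera_matrix" (3x3 intrinsics, pixels), "k1" (the pictures are not rectified: a ray, as slopes to the right and down, at radius r is drawn at 1 + k1 r^2 times it, then the intrinsics apply), "eye" and "rotation" of the camera in the world; the wrist camera has in their place "mount" (4x4, takes a point from camera to tool coordinates, whose origin is the TCP and whose axes are the tool frame's). Camera axes: x right, y down, z forward; pixel columns grow to the right and rows downward; lengths in m; the calibration is good to about 2 mm. A picture is of the moment at which its call begins: read the wrist's pose just before it.
- ctrl.job_done(): hands the job in, once; it reports no verdict.
Trained networks look in a picture, given as the dict that the camera call returned (one of the last four; its "shot" number tells which), for a name from the list of things; names that differ only in an ending like _2 or _b are one class to them, and where a whole thing is asked for, a point or a joint stands for the part that bears it (a point fixed in the world has none). Each returns a list of dicts, best first, with "conf" (0 to 1); they miss things now and then, are a little off and sometimes report something else, mostly with a low value. They report only what shows in the picture. A call takes as long as a camera call. They do not tell look-alikes from the thing itself.
- find_in(picture, label): "pixel" ([column, row] in pixels, amid what is visible of it).
- trace(picture, label): "mask" (480x640 bool, what is visible of it) and "pixel" ([column, row] in pixels, amid what is visible of it).
- spot_point(picture, label): "pixel" ([column, row] in pixels: a listed point, or the origin of a listed thing).
The state is a dict: "time": time; "qpos": joint angles; "dq": joint speeds; "tau": joint torques, N m; "tcp_pos": TCP position; "tcp_rot": TCP orientation; "force": force on the tool from outside, world axes, zero at the start; "ft_torque": the same for the moment, N m; "gripper_width": finger opening in m.
Only numpy, scipy, OpenCV 4.12 (cv2) and the standard library are available. Lean on these libraries where they do the work, as an engineer would, in place of code of your own. Each camera call takes 0.05 s, during which the arm holds its last target.

TASK

Push the flat blue cassette straight back along the bed of the hand press until it is fully home against the stop under the column. Then turn the black knob on top clockwise (seen from above) until it suddenly goes stiff, and from that point give it one eighth of a turn more, not noticeably less or more. Let go of the knob, and leave the beaker, racks, timer and wash bottle where they are.

Things in the scene. Friction and masses are not known exactly. Their poses are not given: they have to be found in the camera images.
- press: grey hand press fixed to the bench, 190 x 124 mm, 137 mm high. Origin on the bench under the knob's axis; +x runs from its open front (loading side, towards the robot) to the column at the back, z up. Flat bed at z = 14 mm, x = -105 to +85. Two aluminium guide rails, inner faces at y = +-47 mm, tops at z = 26, x = -110 to +30 mm. Column 70 mm wide, x = +32 to +68
- press_stop (a point): middle of the rubber stop pad's face, in front of the column, 22 mm above the bench, at x = +30 mm of the press; axes as the press
- press_arm (a point): top of the grey arm (46 mm wide) on the knob's axis, 94 mm above the bench; the arm runs from the column to x = -32 mm of the press. A steel collar 34 mm across, 8 mm high, lies between arm and knob. Under the arm the spindle with its round foot (52 mm, four buttons) turns with the knob and sinks 10 mm a turn clockwise; it starts 1.2 to 5 mm above the cassette, 0.7 to 3.1 rad of knob before it bears
- press_knob: black ribbed round knob, 43 mm across, 34 mm high (103 to 137 mm above the bench), can be gripped anywhere round its rim, keeps its height and stays where left. Origin on its axis at mid height, z up, x along the white mark on top. It turns freely at about 0.05 N m; as soon as the foot bears on the cassette the torque climbs by about 0.65 N m per rad, to some 0.5 N m at an eighth of a turn
- cassette: flat blue plastic cassette 120 x 90 x 16 mm, 0.3 kg, on the bed between the rails (2 mm play each side), top 30 mm above the bench. Origin at the centre of its underside, axes as the press. Starts 25 to 45 mm short of the stop; its front face is 60 mm before its origin. Fully home its rear face touches the stop and its origin is at x = -30 mm of the press
- beaker: clear plastic beaker, 72 mm across, 90 mm high; bystander; origin under its centre
- tube_rack: orange rack with small tubes, 110 x 73 x 49 mm; bystander; origin under its centre
- tip_rack: dark blue tip rack, 122 x 85 x 66 mm; bystander; origin under its centre
- timer: white timer with red buttons, 66 x 66 x 18 mm; bystander; origin under its centre
- wash_bottle: white wash bottle with red cap and bent spout, 239 mm high, 69 x 123 mm over the spout; bystander; origin under its centre
Not all that is in view belongs to the job. There is more than one size of the cassette; the one meant has the size given above.

How it is judged:
By the outcome, as a careful person would: the job done as asked, in the order asked, and still so for the second after the job is handed in, with the robot touching nothing.
It also fails if it takes over 72 s, if anything falls off the work surface, if the arm or the gripper's body presses on something with over 40 N, if the wrist force passes 120 N, or if a joint passes its speed limit or range.

## Working session

There is one attempt and no reset: what is moved stays moved. The work goes in short steps, Python scripts to look and compute and a tool call to move; the robot and the scene stay as the last step left them, time stands still between calls to the robot, and variables do not carry over. Pictures are saved under pics/ and viewed, and the job is handed in when it is done.

Besides the shell and the picture viewer there is one more tool, called after ">>>" in YAML: its name, and indented under it one key for each argument. move_arm: Moves the arm, as the interface text tells. Its arguments: {"type":"object","properties":{"offset":{"type":"array","items":{"type":"array","items":{"type":"number"}}},"dr":{"type":"array","items":{"type":"array","items":{"type":"number"}}},"fingers":{"type":"array","items":{"type":"number"}},"force":{"type":"number"}},"required":["offset","dr","fingers"]}

```bash
ls; mkdir -p pics; cat > h.py <<'E'
import numpy as np, cv2
from plant import get_obs, read_camera, ctrl, find_in, trace, spot_point
from scipy.spatial.transform import Rotation as R
def save(n,img): cv2.imwrite('pics/'+n,cv2.cvtColor(img,cv2.COLOR_RGB2BGR))
def ray(c,px):
    K=np.array(c['camera_matrix']); k=c['k1']
    p=np.atleast_2d(np.array(px,float)); d=np.stack([(p[:,0]-K[0,2])/K[0,0],(p[:,1]-K[1,2])/K[1,1]],1)
    return cv2.undistortPoints(p.reshape(-1,1,2),K,np.array([k,0,0,0.])).reshape(-1,2)
def pose(c,obs=None):
    if 'eye' in c: return np.array(c['rotation']),np.array(c['eye'])
    M=np.array(c['mount']); Rt=R.from_euler('xyz',obs['tcp_rot'],degrees=True).as_matrix()
    return Rt@M[:3,:3], Rt@M[:3,3]+np.array(obs['tcp_pos'])
def onz(c,px,z,obs=None):
    u=ray(c,px); Rm,e=pose(c,obs); d=np.c_[u,np.ones(len(u))]@Rm.T
    return e+d*((z-e[2])/d[:,2])[:,None]
def pts(c,px,obs=None):
    px=np.atleast_2d(px); u=ray(c,px); Rm,e=pose(c,obs)
    z=np.array([c['range_z'][int(round(b)),int(round(a))] for a,b in px])
    return (np.c_[u,np.ones(len(u))]*z[:,None])@Rm.T+e
E
python3 - <<'E'
from h import *
o=get_obs();print(o)
for n in ['scene','top','wrist']:
    c=read_camera(n); save(n+'0.png',c['img'])
    print(n,c['camera_matrix'],c['k1'],c.get('eye'),c.get('rotation'),c.get('mount'))
    for l in ['press','press_knob','cassette','press_stop','press_arm']:
        for f in ([find_in,spot_point]):
            try:
                for d in f(c,l): 
                    print(n,l,f.__name__,np.round(d['pixel'],1),round(d['conf'],2))
            except Exception as e: print(l,f.__name__,e)
E
```

```text
pics
{'time': 0.0, 'qpos': array([-7.81679134e+01,  1.66882877e+01, -8.83029429e+00,  6.45556154e+01,
        2.60705831e-03,  8.20187601e+01]), 'dq': array([ 3.00813484e-02,  1.15601464e-01, -4.90672784e-02, -9.90836348e-02,
       -4.25577767e-05,  5.36151327e-02]), 'tau': array([-1.14205439e-03, -5.37140286e+01,  3.31371474e+01,  1.60106434e-02,
       -2.52711161e-04,  4.27103089e-06]), 'tcp_pos': array([ 0.1778804 , -0.49348475,  0.23074317]), 'tcp_rot': array([-8.99871160e+01,  7.31166782e-02, -7.01866670e+01]), 'force': array([ 0.52742073, -0.84406246,  0.35641496]), 'ft_torque': array([ 0.01106178, -0.01687914,  0.00646211]), 'gripper_width': 0.08522195713411246}
scene [[445.91358256   0.         316.08638844]
 [  0.         445.91358256 245.13862586]
 [  0.           0.           1.        ]] -0.052828065391674034 [-0.2117261   0.94834529  0.6449203 ] [-115.80915177   -0.75625721 -139.91388188] None
scene press call [300.  241.7] 0.63
scene press call [306.3 255.7] 0.6
scene press call [316.5 257.5] 0.48
scene press_knob call [305.3 226.7] 0.83
scene press_knob call [323.3 2
[... 902 characters left out ...]

top cassette call [342.3 243.5] 0.76
top cassette call [267.5 253. ] 0.62
top press_stop call [341.7 211.4] 0.97
top press_stop call [341.8 209.3] 0.63
top press_stop call [470.2 285.7] 0.53
top press_arm call [336.9 215.9] 0.71
top press_arm call [341.9 221.3] 0.9
wrist [[347.43851599   0.         315.6772572 ]
 [  0.         347.43851599 235.43669588]
 [  0.           0.           1.        ]] -0.057501842357569825 None None [[ 9.99999524e-01  6.90386068e-05 -9.73559908e-04 -1.51297953e-05]
 [ 9.54325439e-04 -2.78237299e-01  9.60511892e-01 -1.42120838e-01]
 [-2.04568277e-04 -9.60512363e-01 -2.78237233e-01  7.08475394e-02]
 [ 0.00000000e+00  0.00000000e+00  0.00000000e+00  1.00000000e+00]]
```

View pics/scene0.png

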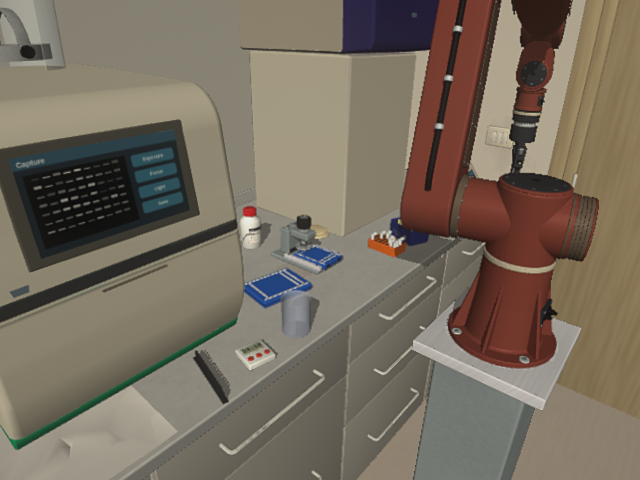

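View pics/top0.png

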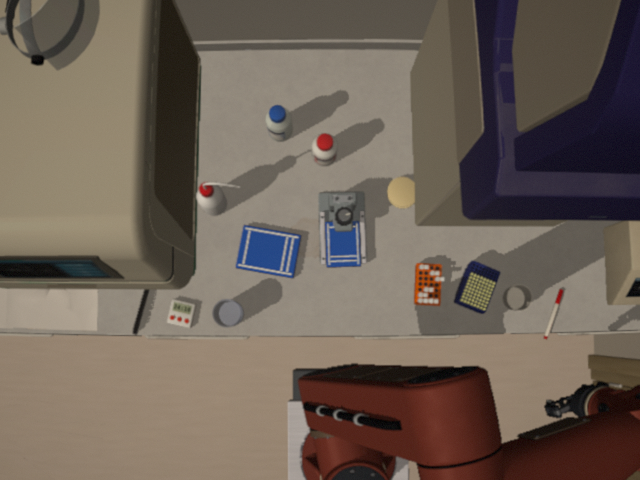

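```bash
sed -i "s/return np.array(c\['rotation'\]),np.array(c\['eye'\])/return R.from_euler('xyz',c['rotation'],degrees=True).as_matrix(),np.array(c['eye'])/" h.py
python3 - <<'E'
from h import *
c=read_camera('top')
im=c['img'][150:350,220:450]; save('topcrop.png',cv2.resize(im,None,fx=3,fy=3,interpolation=cv2.INTER_CUBIC))
print(pts(c,[[340,214],[344,248],[265,252],[470,285],[500,400]]))
c=read_camera('scene')
im=c['img'][170:330,220:400]; save('scenecrop.png',cv2.resize(im,None,fx=4,fy=3.7,interpolation=cv2.INTER_CUBIC))
print(pts(c,[[305,220],[322,258],[273,288]]))
E
```

```text
[[ 0.62104902  0.02404285  0.13240822]
 [ 0.54898358  0.0102662   0.02772391]
 [ 0.53981864  0.21779071  0.02277842]
 [ 0.44756511 -0.31282436  0.06406901]
 [ 0.02199566 -0.67686703 -0.90109352]]
[[0.59803035 0.02700585 0.1345139 ]
 [0.53535638 0.02040122 0.02622199]
 [0.53405037 0.22966562 0.01702286]]
```

View pics/topcrop.png

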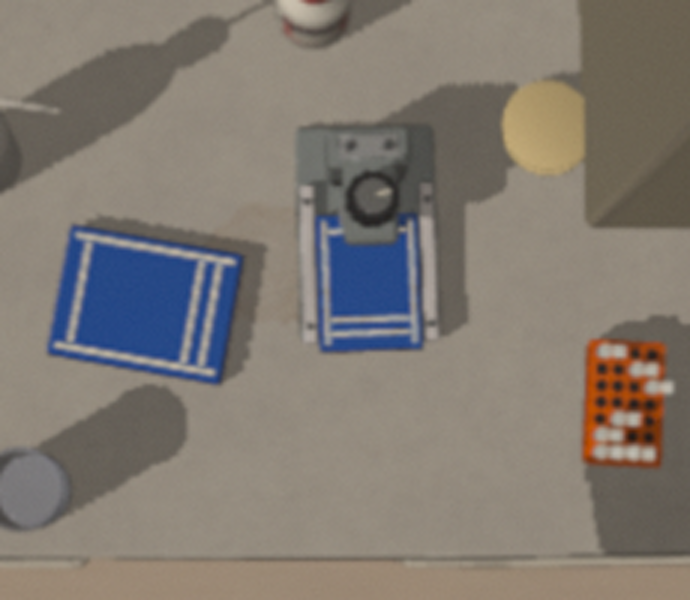

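View pics/scenecrop.png

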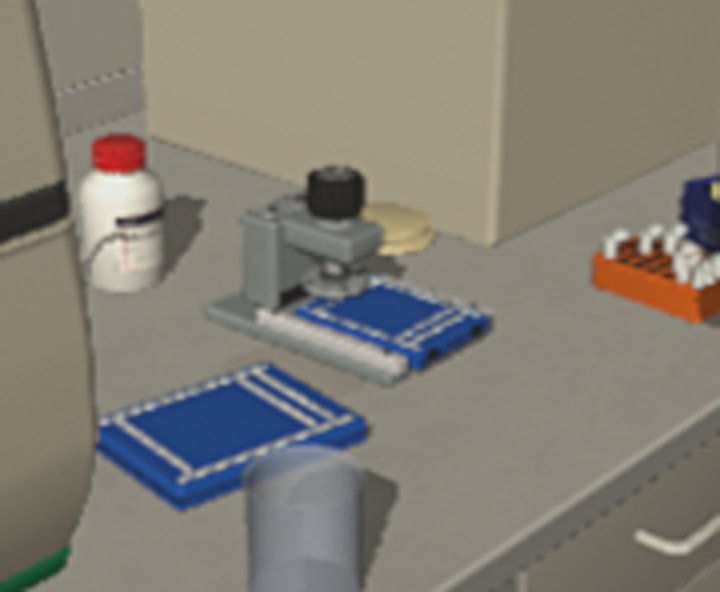

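```bash

python3 - <<'E'
from h import *
c=read_camera('top')
f=lambda p:[220+p[0]/3,150+p[1]/3]
print('knob',onz(c,[f((372,198))],.137))
for nm,z,ps in [('railL outer',.026,[(301,190),(304,340)]),('railR outer',.026,[(433,187),(437,337)]),('cass front',.030,[(320,350),(423,347)])]:
    p=onz(c,[f(q) for q in ps],z); print(nm,p.round(4), np.degrees(np.arctan2(*(p[0]-p[1])[[1,0]])))
for l in ['press_knob','cassette','press']:
  for d in trace(c,l):
    m=d['mask']; ys,xs=np.nonzero(m); 
    print(l,d['conf'],xs.min(),xs.max(),ys.min(),ys.max())
    if l=='press_knob':
        P=pts(c,np.c_[xs,ys]); t=P[P[:,2]>.125]; print(len(t),t.mean(0),t.min(0),t.max(0))
for l in ['wash_bottle','beaker','tube_rack','tip_rack','timer']:
  for d in spot_point(c,l): print(l,d['conf'],onz(c,[d['pixel']],0))
E
```

```text
knob [[0.61522881 0.01442951 0.137     ]]
railL outer [[0.6416 0.0718 0.026 ]
 [0.509  0.0698 0.026 ]] 0.8628407833207944
railR outer [[ 0.644  -0.0445  0.026 ]
 [ 0.5112 -0.0463  0.026 ]] 0.7534122696518735
cass front [[ 0.4999  0.056   0.03  ]
 [ 0.5021 -0.0336  0.03  ]] 91.42652977592154
press_knob 0.78 334 353 207 225
256 [0.61728986 0.0154973  0.13601996] [ 0.59556315 -0.00579165  0.12527347] [0.63926446 0.03665508 0.14475781]
cassette 0.77 325 360 222 267
press 0.88 318 365 191 264
wash_bottle 0.87 [[0.67417142 0.32990181 0.        ]]
beaker 0.75 [[0.37982746 0.31809846 0.        ]]
beaker 0.64 [[0.63495217 0.01683288 0.        ]]
tube_rack 0.72 [[ 0.45809244 -0.20680888  0.        ]]
tip_rack 0.89 [[ 0.45142833 -0.33283252  0.        ]]
timer 0.64 [[0.57004572 0.01847488 0.        ]]
timer 0.61 [[0.38399207 0.43203844 0.        ]]
```

```bash
cat >> h.py <<'E'
def plan(target,yaw,n,p0=None,y0=None,turn=None):
    "rows of offsets (tool axes) for straight move, tool down"
    o=get_obs(); p=np.array(o['tcp_pos']) if p0 is None else np.array(p0); y=o['tcp_rot'][2] if y0 is None else y0
    dy=(yaw-y) if turn is None else turn
    step=round(-dy/n,1); off=[];dr=[]
    tgt=np.array(target)
    for i in range(n):
        Rt=R.from_euler('xyz',[-90,0,y],degrees=True).as_matrix()
        d=(tgt-p)/(n-i); o_=np.round(Rt.T@d,4); off.append(o_.tolist()); p=p+Rt@o_; dr.append([0,step,0]); y-=step
    print(p.round(4),round(y,2))
    for i in range(0,n,8): print(off[i:i+8],dr[i:i+8])
E
python3 -c "
from h import *
plan([.43,.013,.28],90,16)"
```

```text
[0.43  0.013 0.28 ] 89.81
[[-0.0245, -0.003, 0.0256], [-0.0197, -0.003, 0.0294], [-0.0142, -0.003, 0.0324], [-0.0084, -0.0031, 0.0344], [-0.0023, -0.003, 0.0353], [0.0038, -0.0031, 0.0352], [0.0099, -0.003, 0.034], [0.0156, -0.0031, 0.0317]] [[0, np.float64(-10.0), 0], [0, np.float64(-10.0), 0], [0, np.float64(-10.0), 0], [0, np.float64(-10.0), 0], [0, np.float64(-10.0), 0], [0, np.float64(-10.0), 0], [0, np.float64(-10.0), 0], [0, np.float64(-10.0), 0]]
[[0.0209, -0.003, 0.0285], [0.0256, -0.0031, 0.0245], [0.0294, -0.003, 0.0196], [0.0324, -0.0031, 0.0142], [0.0344, -0.003, 0.0084], [0.0353, -0.0031, 0.0023], [0.0352, -0.003, -0.0038], [0.0339, -0.0031, -0.0099]] [[0, np.float64(-10.0), 0], [0, np.float64(-10.0), 0], [0, np.float64(-10.0), 0], [0, np.float64(-10.0), 0], [0, np.float64(-10.0), 0], [0, np.float64(-10.0), 0], [0, np.float64(-10.0), 0], [0, np.float64(-10.0), 0]]
```

>>> move_arm:
  offset:
    - [-0.0245,-0.003,0.0256]
    - [-0.0197,-0.003,0.0294]
    - [-0.0142,-0.003,0.0324]
    - [-0.0084,-0.003,0.0344]
    - [-0.0023,-0.003,0.0353]
    - [0.0038,-0.003,0.0352]
    - [0.0099,-0.003,0.034]
    - [0.0156,-0.003,0.0317]
  dr:
    - [0,-10,0]
    - [0,-10,0]
    - [0,-10,0]
    - [0,-10,0]
    - [0,-10,0]
    - [0,-10,0]
    - [0,-10,0]
    - [0,-10,0]
  fingers: [0,0,0,0,0,0,0,0]

```text
time: 3.2
tcp_pos: [0.3044, -0.2394, 0.2555]
tcp_rot: [-90.0, -0.0, 10.1]
force: [0.2, 0.3, -0.5]
gripper_width: 0.0855
```

>>> move_arm:
  offset:
    - [0.0209,-0.003,0.0285]
    - [0.0256,-0.003,0.0245]
    - [0.0294,-0.003,0.0196]
    - [0.0324,-0.003,0.0142]
    - [0.0344,-0.003,0.0084]
    - [0.0353,-0.003,0.0023]
    - [0.0352,-0.003,-0.0038]
    - [0.0339,-0.003,-0.0099]
  dr:
    - [0,-10,0]
    - [0,-10,0]
    - [0,-10,0]
    - [0,-10,0]
    - [0,-10,0]
    - [0,-10,0]
    - [0,-10,0]
    - [0,-10,0]
  fingers: [1,1,1,1,1,1,1,1]

```text
time: 4.2
tcp_pos: [0.4305, 0.0141, 0.2796]
tcp_rot: [-90.0, 0.0, 90.1]
force: [-0.1, -0.5, 0.8]
gripper_width: -0.0001
```

```bash

python3 - <<'E'
from h import *
import pickle
o=get_obs();print(o['tcp_pos'],o['tcp_rot'],o['qpos'].round(1),o['gripper_width'],o['dq'].round(1))
c=read_camera('wrist'); save('w1.png',c['img']); pickle.dump((c,o),open('w1.pkl','wb'))
for l in ['press','press_knob','cassette','press_stop','press_arm']:
    for d in spot_point(c,l): print(l,np.round(d['pixel'],1),round(d['conf'],2))
E
```

```text
[0.43050097 0.01413126 0.27955073] [-9.00253220e+01  5.40111318e-03  9.01491945e+01] [ -7.9   4.9 -16.2  68.9  -0.   -8. ] -0.0001320014804052462 [ 37.1  13.7  18.5   4.8   0.  -42.4]
press_knob [315.8 393.7] 0.59
cassette [460.2 278.5] 0.94
```

View pics/w1.png

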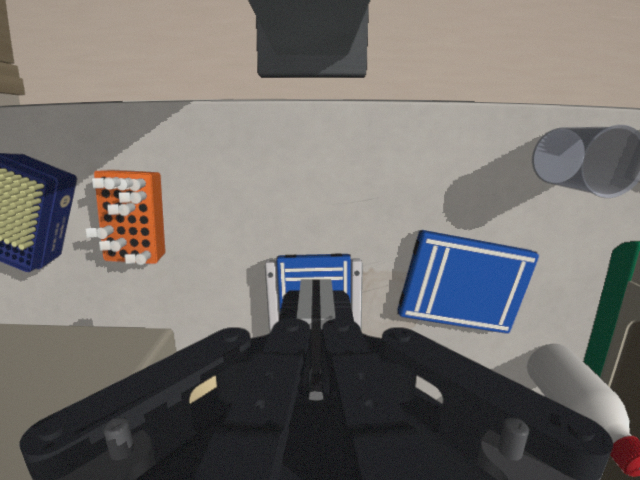

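```bash

python3 - <<'E'
from h import *
import pickle
for i in range(3): read_camera('top')
o=get_obs();print(o['tcp_pos'],o['tcp_rot'],o['qpos'].round(1),o['gripper_width'],o['dq'].round(1),o['time'])
c=read_camera('wrist'); pickle.dump((c,o),open('w2.pkl','wb'))
save('w2.png',cv2.resize(c['img'][235:340,235:395],None,fx=5,fy=5,interpolation=cv2.INTER_CUBIC))
E
```

```text
[0.42977902 0.01231171 0.2793293 ] [-8.99989615e+01  5.56695561e-03  8.96999566e+01] [ -8.1   4.8 -16.3  68.9  -0.   -7.8] -9.890356083239646e-05 [ 0.1  0.   0.  -0.1  0.1 -0.1] 4.65
```

View pics/w2.png

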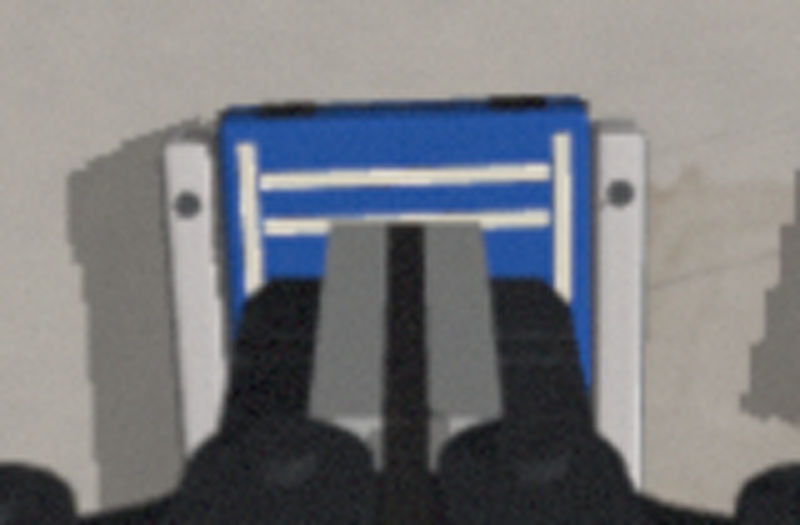

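```bash

python3 - <<'E'
from h import *
import pickle
c,o=pickle.load(open('w2.pkl','rb'))
g=lambda p:[235+p[0]/5-.4,235+p[1]/5-.4]
for nm,z,ps in [('cass bottom front',.014,[(222,106),(585,96)]),('cass top front',.030,[(222,118),(588,110)]),('railR front',.026,[(166,143),(210,143)]),('railL front',.026,[(596,133),(643,133)]),('Rrail inner',.026,[(210,150),(216,330)]),('Rrail outer',.026,[(166,150),(185,440)]),('Lrail inner',.026,[(596,140),(596,430)]),('Lrail outer',.026,[(643,140),(642,480)])]:
    p=onz(c,[g(q) for q in ps],z,o); print(nm,p.round(4).tolist(), np.degrees(np.arctan2(*(p[1]-p[0])[[1,0]])))
E
```

```text
cass bottom front [[0.5035, -0.0333, 0.014], [0.5014, 0.057, 0.014]] 91.33919647966854
cass top front [[0.5009, -0.0316, 0.03], [0.4993, 0.056, 0.03]] 90.99647278144181
railR front [[0.5087, -0.0459, 0.026], [0.5088, -0.0352, 0.026]] 89.73687852670707
railL front [[0.5067, 0.0586, 0.026], [0.5068, 0.07, 0.026]] 89.60232050185736
Rrail inner [[0.5106, -0.0352, 0.026], [0.5589, -0.0356, 0.026]] -0.417458275183323
Rrail outer [[0.5105, -0.046, 0.026], [0.5902, -0.0448, 0.026]] 0.8560033461060801
Lrail inner [[0.5085, 0.0586, 0.026], [0.5879, 0.0608, 0.026]] 1.5546561373189889
Lrail outer [[0.5086, 0.07, 0.026], [0.6027, 0.0731, 0.026]] 1.8701194220156616
```

>>> move_arm:
  offset:
    - [0,0.043,-0.0075]
    - [0,0.043,-0.0075]
    - [0,0.043,-0.0075]
    - [0,0.043,-0.0075]
    - [0,0.043,-0.0075]
    - [0,0.043,-0.0075]
    - [0,0,0]
  dr:
    - [0,-1.4,0]
    - [0,0,0]
    - [0,0,0]
    - [0,0,0]
    - [0,0,0]
    - [0,0,0]
    - [0,0,0]
  fingers: [1,1,1,1,1,1,1]

```text
time: 5.58
tcp_pos: [0.4728, 0.0136, 0.0192]
tcp_rot: [-89.7, -0.0, 91.2]
force: [-0.3, -0.5, 0.1]
gripper_width: 0.0001
```

>>> move_arm:
  offset:
    - [0,0,-0.005]
    - [0,0,-0.005]
    - [0,0,-0.005]
    - [0,0,-0.005]
    - [0,0,-0.005]
  dr:
    - [0,0,0]
    - [0,0,0]
    - [0,0,0]
    - [0,0,0]
    - [0,0,0]
  fingers: [1,1,1,1,1]

```text
time: 6.2
tcp_pos: [0.4998, 0.0144, 0.0214]
tcp_rot: [-90.0, -0.0, 91.2]
force: [-4.4, -0.3, 3.6]
gripper_width: 0.0001
```

>>> move_arm:
  offset:
    - [0,0,-0.003]
    - [0,0,-0.003]
    - [0,0,-0.003]
    - [0,0,-0.002]
  dr:
    - [0,0,0]
    - [0,0,0]
    - [0,0,0]
    - [0,0,0]
  fingers: [1,1,1,1]

```text
time: 6.7
tcp_pos: [0.5115, 0.0145, 0.0213]
tcp_rot: [-90.0, -0.0, 91.2]
force: [-2.7, 0.2, -0.2]
gripper_width: 0.0
```

>>> move_arm:
  offset:
    - [0,0,-0.001]
    - [0,0,-0.001]
  dr:
    - [0,0,0]
    - [0,0,0]
  fingers: [1,1]

```text
time: 6.95
tcp_pos: [0.513, 0.0145, 0.0213]
tcp_rot: [-90.0, 0.0, 91.2]
force: [-2.6, -0.0, 0.9]
gripper_width: 0.0003
```

>>> move_arm:
  offset:
    - [0,0,-0.001]
    - [0,0,-0.001]
  dr:
    - [0,0,0]
    - [0,0,0]
  fingers: [1,1]

```text
time: 7.2
tcp_pos: [0.5152, 0.0146, 0.0213]
tcp_rot: [-90.0, -0.0, 91.2]
force: [-1.5, 0.1, -0.2]
gripper_width: 0.0003
```

>>> move_arm:
  offset:
    - [0,0,-0.001]
    - [0,0,-0.001]
  dr:
    - [0,0,0]
    - [0,0,0]
  fingers: [1,1]

```text
time: 7.45
tcp_pos: [0.5171, 0.0146, 0.0213]
tcp_rot: [-90.0, -0.0, 91.2]
force: [-1.9, -0.1, -0.8]
gripper_width: 0.0001
```

>>> move_arm:
  offset:
    - [0,0,-0.001]
    - [0,0,-0.001]
  dr:
    - [0,0,0]
    - [0,0,0]
  fingers: [1,1]

```text
time: 7.7
tcp_pos: [0.5173, 0.0146, 0.0212]
tcp_rot: [-89.8, 0.0, 91.2]
force: [-10.5, -1.2, 9.1]
gripper_width: -0.0003
```

>>> move_arm:
  offset:
    - [0,0,-0.001]
    - [0,0,-0.001]
    - [0,0,0]
  dr:
    - [0,0,0]
    - [0,0,0]
    - [0,0,0]
  fingers: [1,1,1]

```text
time: 8.07
tcp_pos: [0.5174, 0.0147, 0.0209]
tcp_rot: [-89.6, 0.0, 91.2]
force: [-14.8, -0.4, 11.9]
gripper_width: -0.0002
```

>>> move_arm:
  offset:
    - [0,0,0.01]
    - [0,0,0.03]
    - [0,-0.05,0.02]
    - [0,-0.06,0]
    - [0,-0.06,0]
    - [0,-0.04,0]
    - [0,0,0]
  dr:
    - [0,0,0]
    - [0,0,0]
    - [0,0,0]
    - [0,0,0]
    - [0,0,0]
    - [0,0,0]
    - [0,0,0]
  fingers: [1,1,1,1,0,0,0]

```text
time: 8.95
tcp_pos: [0.4635, 0.0132, 0.2346]
tcp_rot: [-90.4, 0.1, 91.2]
force: [0.2, -0.0, -0.3]
gripper_width: 0.0542
```

```bash

python3 - <<'E'
from h import *
import pickle
o=get_obs();print(o['tcp_pos'],o['tcp_rot'],o['qpos'].round(1))
c=read_camera('wrist'); pickle.dump((c,o),open('w3.pkl','wb'))
save('w3.png',c['img'])
c=read_camera('scene'); print('cab corner',pts(c,[[342,236],[348,200],[340,232],[300,180],[320,210]]))
c=read_camera('top'); save('top3.png',cv2.resize(c['img'][150:350,220:450],None,fx=3,fy=3,interpolation=cv2.INTER_CUBIC))
print(pts(c,[[411,100],[414,180],[413,222],[450,222],[420,222],[500,215]]))
E
```

```text
[0.46351103 0.01320496 0.23456398] [-9.04346203e+01  5.67468313e-02  9.12186646e+01] [ -7.4   9.5 -17.6  62.4   0.   -8.6]
cab corner [[ 0.61327102 -0.18370744  0.00536764]
 [ 0.60753402 -0.2012709   0.13355654]
 [ 0.61879155 -0.17867268  0.02050577]
 [ 0.80668383 -0.18295821  0.16487582]
 [ 0.71565087 -0.18658204  0.07372628]]
[[ 0.96450391 -0.18155221  0.0070798 ]
 [ 0.73333857 -0.18037422  0.01918552]
 [ 0.62238745 -0.17799356 -0.00194706]
 [ 0.61091326 -0.26363553  0.06911641]
 [ 0.61225125 -0.18633728  0.06079902]
 [ 0.52560504 -0.21363373  0.66939776]]
```

View pics/w3.png

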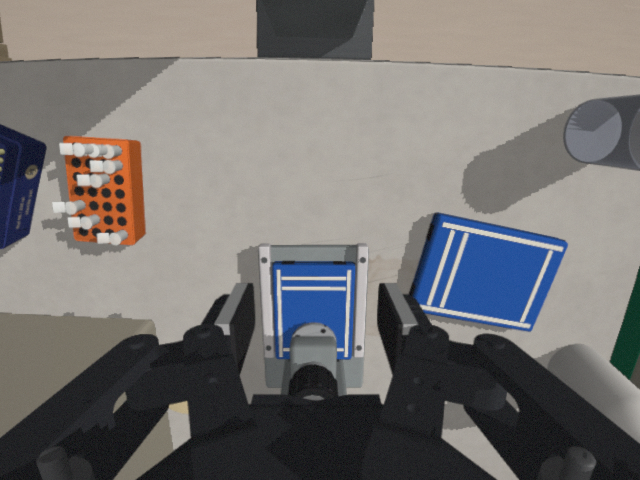

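View pics/top3.png

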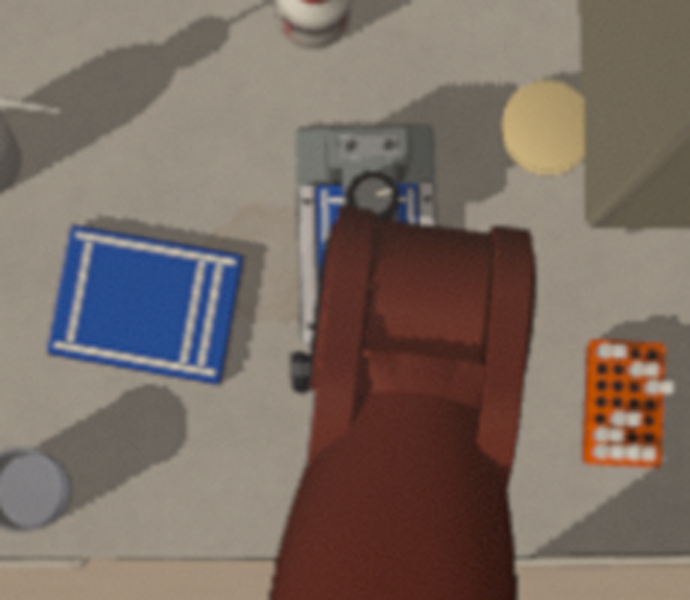

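```bash

python3 - <<'E'
from h import *
c=read_camera('top')
f=lambda p:[220+p[0]/3,150+p[1]/3]
print('arm',pts(c,[f(q) for q in [(525,240),(525,300),(510,250),(345,240),(500,450),(430,300),(515,235)]]).round(3))
print('cab',pts(c,[[470,210],[470,150],[450,60],[450,150],[480,190],[430,100],[420,190],[600,212]]).round(3))
save('topfull.png',c['img'])
E
```

```text
arm [[ 0.496 -0.037  0.706]
 [ 0.463 -0.034  0.729]
 [ 0.489 -0.028  0.715]
 [ 0.494  0.055  0.718]
 [ 0.389 -0.02   0.732]
 [ 0.463  0.013  0.723]
 [ 0.499 -0.033  0.699]]
cab [[ 0.534 -0.165  0.666]
 [ 0.628 -0.164  0.687]
 [ 0.86  -0.179  0.515]
 [ 0.689 -0.18   0.472]
 [ 0.554 -0.166  0.727]
 [ 0.859 -0.179  0.292]
 [ 0.688 -0.182  0.101]
 [ 0.527 -0.377  0.694]]
```

View pics/topfull.png

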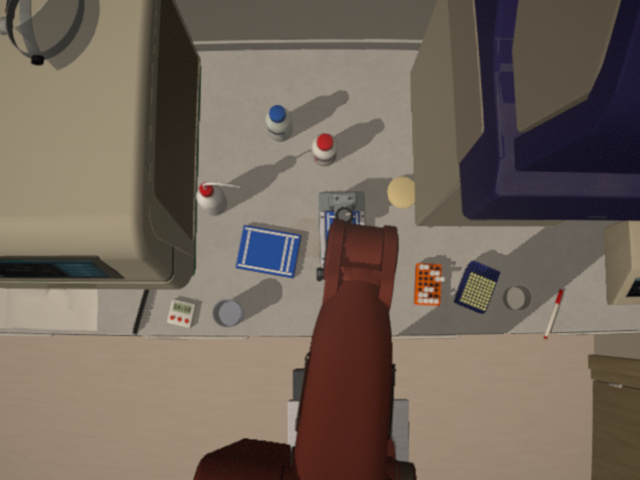

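```bash

python3 - <<'E'
from h import *
o=get_obs();print(o['tcp_pos'],o['tcp_rot'])
plan([.617,.0148,.21],245,15)
E
```

```text
[0.46050073 0.01353941 0.23024386] [-8.99226368e+01 -1.53869311e-02  9.12122087e+01]
[0.617  0.0148 0.21  ] 245.71
[[-0.0001, 0.0013, -0.0104], [-0.002, 0.0014, -0.0102], [-0.0038, 0.0013, -0.0097], [-0.0055, 0.0014, -0.0089], [-0.007, 0.0013, -0.0078], [-0.0083, 0.0014, -0.0064], [-0.0093, 0.0013, -0.0048], [-0.01, 0.0014, -0.0031]] [[0, np.float64(-10.3), 0], [0, np.float64(-10.3), 0], [0, np.float64(-10.3), 0], [0, np.float64(-10.3), 0], [0, np.float64(-10.3), 0], [0, np.float64(-10.3), 0], [0, np.float64(-10.3), 0], [0, np.float64(-10.3), 0]]
[[-0.0103, 0.0013, -0.0012], [-0.0104, 0.0014, 0.0006], [-0.0101, 0.0013, 0.0025], [-0.0095, 0.0014, 0.0042], [-0.0086, 0.0013, 0.0059], [-0.0075, 0.0014, 0.0073], [-0.006, 0.0013, 0.0086]] [[0, np.float64(-10.3), 0], [0, np.float64(-10.3), 0], [0, np.float64(-10.3), 0], [0, np.float64(-10.3), 0], [0, np.float64(-10.3), 0], [0, np.float64(-10.3), 0], [0, np.float64(-10.3), 0]]
```

>>> move_arm:
  offset:
    - [-0.0001,0.0013,-0.0104]
    - [-0.002,0.0014,-0.0102]
    - [-0.0038,0.0013,-0.0097]
    - [-0.0055,0.0014,-0.0089]
    - [-0.007,0.0013,-0.0078]
    - [-0.0083,0.0014,-0.0064]
    - [-0.0093,0.0013,-0.0048]
    - [-0.01,0.0014,-0.0031]
  dr:
    - [0,-10.3,0]
    - [0,-10.3,0]
    - [0,-10.3,0]
    - [0,-10.3,0]
    - [0,-10.3,0]
    - [0,-10.3,0]
    - [0,-10.3,0]
    - [0,-10.3,0]
  fingers: [0,0,0,0,0,0,0,0]

```text
time: 10.15
tcp_pos: [0.5442, 0.0142, 0.2189]
tcp_rot: [-90.0, -0.1, 174.0]
force: [0.7, 0.2, -0.3]
gripper_width: 0.0851
```

>>> move_arm:
  offset:
    - [-0.0103,0.0013,-0.0012]
    - [-0.0104,0.0014,0.0006]
    - [-0.0101,0.0013,0.0025]
    - [-0.0095,0.0014,0.0042]
    - [-0.0086,0.0013,0.0059]
    - [-0.0075,0.0014,0.0073]
    - [-0.006,0.0013,0.0086]
    - [0,0,0]
  dr:
    - [0,-10.3,0]
    - [0,-10.3,0]
    - [0,-10.3,0]
    - [0,-10.3,0]
    - [0,-10.3,0]
    - [0,-10.3,0]
    - [0,-10.3,0]
    - [0,0,0]
  fingers: [0,0,0,0,0,0,0,0]

```text
time: 11.15
tcp_pos: [0.6173, 0.0148, 0.2094]
tcp_rot: [-90.1, -0.0, -114.4]
force: [-0.7, 0.3, -0.0]
gripper_width: 0.0854
```

```bash

python3 - <<'E'
from h import *
import pickle
for i in range(3): read_camera('top')
o=get_obs();print(o['tcp_pos'],o['tcp_rot'],o['qpos'].round(1),o['ft_torque'],o['time'])
c=read_camera('wrist'); pickle.dump((c,o),open('w4.pkl','wb'))
save('w4.png',c['img'])
for d in trace(c,'press_knob'):
    m=d['mask']; ys,xs=np.nonzero(m); P=pts(c,np.c_[xs,ys],o); t=P[abs(P[:,2]-.137)<.006]
    print(d['conf'],d['pixel'],xs.min(),xs.max(),ys.min(),ys.max(),len(t),t.mean(0) if len(t) else 0,t.min(0),t.max(0))
E
```

```text
[0.61689471 0.01478341 0.21042284] [-9.00727739e+01 -2.46964542e-02 -1.14495604e+02] [  -5.4   27.5    4.4   67.     0.  -160.9] [ 0.00027861 -0.00755478 -0.04476924] 11.3
0.96 [314.8, 238.9] 284 349 194 273 3216 [0.62020069 0.01317756 0.13659093] [ 0.59646511 -0.00791701  0.13100976] [0.64059997 0.0351655  0.13975042]
```

View pics/w4.png

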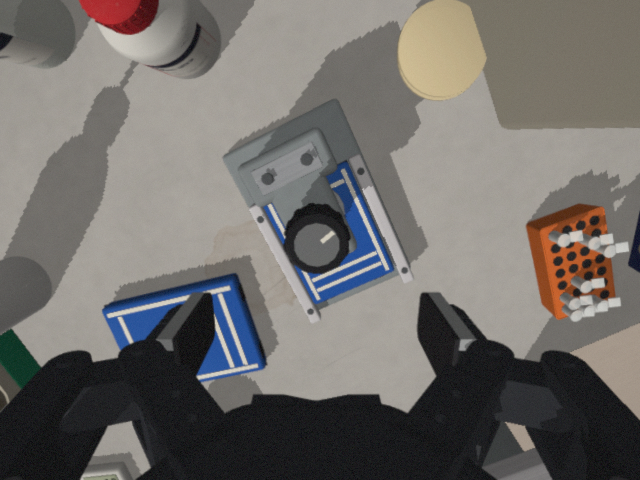

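```bash

cat >> h.py <<'E'
def knob(c,o,z=.137):
    m=trace(c,'press_knob')[0]['mask']
    ys,xs=np.nonzero(m); P=pts(c,np.c_[xs,ys],o)
    img=c['img'].astype(int); v=img[ys,xs].mean(1)
    k=v>70
    Q=onz(c,np.c_[xs,ys][k],z,o)[:,:2]
    # largest component of bright -> disc incl. mark
    mm=np.zeros(m.shape,np.uint8); mm[ys[k],xs[k]]=1
    n,lab,st,ce=cv2.connectedComponentsWithStats(mm); i=1+np.argmax(st[1:,4])
    cnt=max(cv2.findContours((lab==i).astype(np.uint8),cv2.RETR_EXTERNAL,cv2.CHAIN_APPROX_NONE)[0],key=len)
    q=onz(c,cnt[:,0,:].astype(float),z,o)[:,:2].astype(np.float32)
    (cx,cy),r=cv2.minEnclosingCircle(q*1000)
    kk=(lab==i)&(c['img'].astype(int).mean(2)>150); yy,xx=np.nonzero(kk)
    ctr=q.mean(0); A=np.c_[2*q,np.ones(len(q))]; s=np.linalg.lstsq(A,(q**2).sum(1),rcond=None)[0]
    ang=None
    if len(xx)>3:
        W=onz(c,np.c_[xx,yy].astype(float),z,o)[:,:2]; d=W.mean(0)-s[:2]; ang=np.degrees(np.arctan2(d[1],d[0]))
    print('enc',cx,cy,r,'fit',s[:2],np.sqrt(s[2]+s[0]**2+s[1]**2),'mark',ang,len(xx))
E
python3 - <<'E'
from h import *
o=get_obs();print(o['tcp_pos'],o['tcp_rot'])
c=read_camera('wrist'); knob(c,o)
save('w5.png',cv2.resize(c['img'][180:290,255:375],None,fx=5,fy=5,interpolation=cv2.INTER_CUBIC))
E
```

```text
[0.61710101 0.01475176 0.21092261] [-9.00268864e+01 -1.20502840e-02 -1.14417850e+02]
enc 618.2659301757812 13.993975639343262 14.970321655273438 fit [0.61843456 0.01398141] 0.014462546359688034 mark -76.17747235953713 74
```

View pics/w5.png

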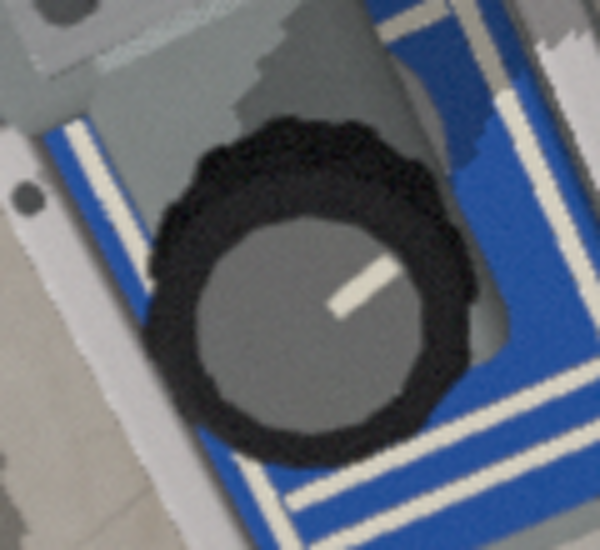

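>>> move_arm:
  offset:
    - [0,0.03,0.0012]
    - [0,0.03,0]
    - [0,0.03,0]
    - [0,0.021,0]
    - [0,0,0]
  dr:
    - [0,0,0]
    - [0,0,0]
    - [0,0,0]
    - [0,0,0]
    - [0,0,0]
  fingers: [0,0,0,0,0]

```text
time: 12.12
tcp_pos: [0.6173, 0.0143, 0.0988]
tcp_rot: [-90.2, -0.1, -114.3]
force: [1.1, -0.9, 1.3]
gripper_width: 0.0856
```

>>> move_arm:
  offset:
    - [0,0,0]
    - [0,0,0]
    - [0,0,0]
    - [0,0,0]
    - [0,0,0]
  dr:
    - [0,0,0]
    - [0,0,0]
    - [0,0,0]
    - [0,0,0]
    - [0,0,0]
  fingers: [1,1,1,1,1]
  force: 90

```text
time: 12.75
tcp_pos: [0.619, 0.0133, 0.1017]
tcp_rot: [-89.9, -0.1, -114.3]
force: [-3.1, -3.5, 8.4]
gripper_width: 0.041
```

```bash

python3 - <<'E'
from h import *
o=get_obs();print(o['tcp_pos'],o['tcp_rot'],o['qpos'].round(2),o['force'],o['ft_torque'],o['gripper_width'],o['time'])
c=read_camera('wrist')
save('w6.png',c['img'])
E
```

```text
[0.61896507 0.01330788 0.10170224] [-8.98865830e+01 -6.76214436e-02 -1.14319946e+02] [-5.4800e+00  3.2060e+01 -5.0400e+00  5.2810e+01 -1.0000e-01 -1.6116e+02] [-3.11945846 -3.46727019  8.40487673] [-0.92956103  0.83366436  0.02659044] 0.04103599071210933 12.75
```

View pics/w6.png

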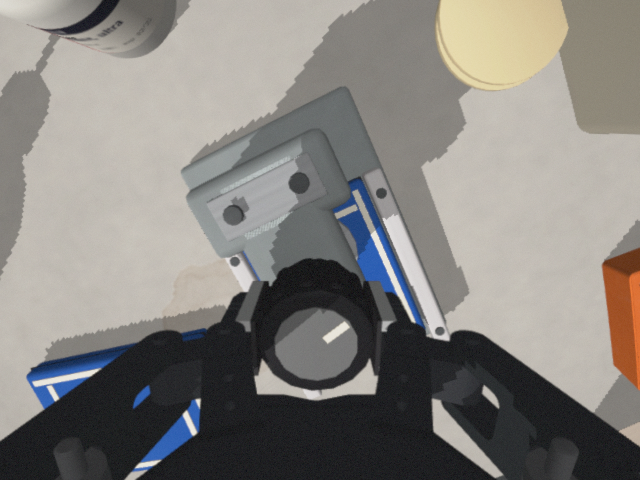

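>>> move_arm:
  offset:
    - [0,0,0]
    - [0,0,0]
    - [0,0,0]
    - [0,0,0]
    - [0,0,0]
  dr:
    - [0,5,0]
    - [0,5,0]
    - [0,5,0]
    - [0,5,0]
    - [0,5,0]
  fingers: [1,1,1,1,1]

```text
time: 13.42
tcp_pos: [0.6188, 0.0131, 0.1017]
tcp_rot: [-89.9, -0.0, -139.5]
force: [-4.7, -4.3, 10.5]
gripper_width: 0.0411
```

```bash
cat > s.py <<'E'
from h import *
import sys
o=get_obs();print(round(o['time'],2),o['tcp_pos'].round(4),o['tcp_rot'].round(2),'q6',o['qpos'][5].round(2),'tau6',o['tau'][5].round(3),o['force'].round(1),o['ft_torque'].round(3),o['gripper_width'].round(4))
E
python3 s.py
python3 - <<'E'
from h import *
o=get_obs()
c=read_camera('wrist'); save('w7.png',c['img'])
print(get_obs()['ft_torque'],get_obs()['tau'][5],get_obs()['tcp_rot'])
knob(c,o)
E
```

```text
[-1.00160926  1.0409284  -0.06643416] -0.621340312063694 [-8.98658455e+01 -4.02712871e-02 -1.39748942e+02]
enc 618.292724609375 14.039328575134277 15.199875831604004 fit [0.6182845  0.01397005] 0.014774275004660364 mark -101.71940485569387 268Traceback (most recent call last):
  File "s.py", line 3, in <module>
    o=get_obs();print(round(o['time'],2),o['tcp_pos'].round(4),o['tcp_rot'].round(2),'q6',o['qpos'][5].round(2),'tau6',o['tau'][5].round(3),o['force'].round(1),o['ft_torque'].round(3),o['gripper_width'].round(4))
                                                                                                                                                                                        ^^^^^^^^^^^^^^^^^^^^^^^^
AttributeError: 'float' object has no attribute 'round'
```

View pics/w7.png

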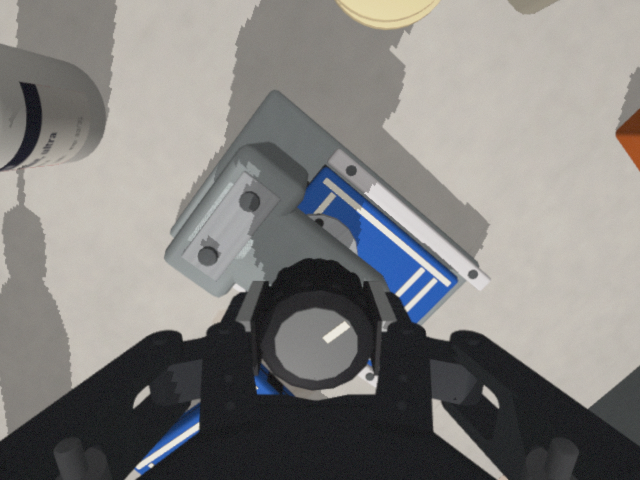

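```bash
sed -i "s/o\['gripper_width'\].round(4)/round(float(o['gripper_width']),4)/" s.py; python3 s.py
```

```text
13.53 [0.6188 0.0131 0.1017] [-8.9860e+01 -4.0000e-02 -1.3947e+02] q6 -136.02 tau6 0.829 [-4.2 -4.1  9.7] [-1.005  1.039 -0.049] 0.0411
```

>>> move_arm:
  offset:
    - [0.001,-0.001,0]
    - [0,0,0]
    - [0,0,0]
  dr:
    - [0,4,0]
    - [0,4,0]
    - [0,4,0]
  fingers: [1,1,1]

```text
time: 13.9
tcp_pos: [0.6186, 0.0131, 0.1018]
tcp_rot: [-89.9, 0.1, -151.4]
force: [2.1, -1.7, -2.7]
gripper_width: 0.0413
```

```bash
python3 s.py
```

```text
13.9 [0.6186 0.0131 0.1018] [-8.9900e+01  5.0000e-02 -1.5143e+02] q6 -124.09 tau6 -0.875 [ 2.1 -1.7 -2.7] [-0.579 -0.078  0.046] 0.0413
```

>>> move_arm:
  offset:
    - [0,0,0]
    - [0,0,0]
  dr:
    - [0,5,0]
    - [0,5,0]
  fingers: [1,1]

```text
time: 14.15
tcp_pos: [0.6185, 0.013, 0.1018]
tcp_rot: [-89.9, 0.1, -161.5]
force: [1.2, -1.4, -1.5]
gripper_width: 0.0411
```

```bash
python3 s.py
```

```text
14.15 [0.6185 0.013  0.1018] [-8.9910e+01  6.0000e-02 -1.6147e+02] q6 -114.06 tau6 -1.109 [ 1.2 -1.4 -1.5] [-0.537  0.082  0.058] 0.0411
```

>>> move_arm:
  offset:
    - [0,0,0]
    - [0,0,0]
  dr:
    - [0,5,0]
    - [0,5,0]
  fingers: [1,1]

```text
time: 14.4
tcp_pos: [0.6184, 0.0129, 0.1018]
tcp_rot: [-89.9, 0.1, -171.5]
force: [0.4, -2.2, 0.2]
gripper_width: 0.041
```

```bash
python3 s.py
```

```text
14.4 [0.6184 0.0129 0.1018] [-8.9920e+01  6.0000e-02 -1.7148e+02] q6 -104.06 tau6 -1.105 [ 0.4 -2.2  0.2] [-0.546  0.093  0.067] 0.041
```

>>> move_arm:
  offset:
    - [0,0,0]
    - [0,0,0]
  dr:
    - [0,5,0]
    - [0,5,0]
  fingers: [1,1]

```text
time: 14.65
tcp_pos: [0.6183, 0.013, 0.1018]
tcp_rot: [-89.9, 0.1, 178.5]
force: [1.2, -2.4, -0.1]
gripper_width: 0.0412
```

```bash
python3 s.py
```

```text
14.65 [0.6183 0.013  0.1018] [-8.9940e+01  6.0000e-02  1.7852e+02] q6 -94.06 tau6 -1.105 [ 1.2 -2.4 -0.1] [-0.539  0.235  0.062] 0.0412
```

>>> move_arm:
  offset:
    - [0,0,0]
    - [0,0,0]
  dr:
    - [0,5,0]
    - [0,5,0]
  fingers: [1,1]

```text
time: 14.9
tcp_pos: [0.6182, 0.013, 0.1018]
tcp_rot: [-89.9, 0.1, 168.5]
force: [0.7, -2.4, 0.1]
gripper_width: 0.0411
```

```bash
python3 s.py
```

```text
14.9 [0.6182 0.013  0.1018] [-8.9950e+01  6.0000e-02  1.6852e+02] q6 -84.06 tau6 -1.105 [ 0.7 -2.4  0.1] [-0.438  0.308  0.032] 0.0411
```

>>> move_arm:
  offset:
    - [0,0,0]
    - [0,0,0]
  dr:
    - [0,5,0]
    - [0,5,0]
  fingers: [1,1]

```text
time: 15.15
tcp_pos: [0.6181, 0.013, 0.1018]
tcp_rot: [-90.0, 0.1, 158.5]
force: [-0.4, -2.7, 1.3]
gripper_width: 0.0412
```

```bash
python3 s.py
```

```text
15.15 [0.6181 0.013  0.1018] [-8.9960e+01  6.0000e-02  1.5852e+02] q6 -74.06 tau6 -1.105 [-0.4 -2.7  1.3] [-0.394  0.436  0.008] 0.0412
```

>>> move_arm:
  offset:
    - [0,0,0]
    - [0,0,0]
  dr:
    - [0,5,0]
    - [0,5,0]
  fingers: [1,1]

```text
time: 15.4
tcp_pos: [0.618, 0.0131, 0.1018]
tcp_rot: [-90.0, 0.1, 148.5]
force: [-0.5, -1.5, 1.9]
gripper_width: 0.0413
```

```bash
python3 s.py
```

```text
15.4 [0.618  0.0131 0.1018] [-8.9970e+01  5.0000e-02  1.4853e+02] q6 -64.06 tau6 -1.105 [-0.5 -1.5  1.9] [-0.31   0.447  0.083] 0.0413
```

>>> move_arm:
  offset:
    - [0,0,0]
    - [0,0,0]
  dr:
    - [0,5,0]
    - [0,5,0]
  fingers: [1,1]

```text
time: 15.65
tcp_pos: [0.6179, 0.0132, 0.1018]
tcp_rot: [-90.0, 0.0, 138.5]
force: [-0.4, -3.1, 1.8]
gripper_width: 0.0411
```

```bash
python3 s.py
```

```text
15.65 [0.6179 0.0132 0.1018] [-8.9980e+01  4.0000e-02  1.3853e+02] q6 -54.06 tau6 -1.106 [-0.4 -3.1  1.8] [-0.248  0.437  0.033] 0.0411
```

>>> move_arm:
  offset:
    - [0,0,0]
    - [0,0,0]
  dr:
    - [0,5,0]
    - [0,5,0]
  fingers: [1,1]

```text
time: 15.9
tcp_pos: [0.6179, 0.0132, 0.1018]
tcp_rot: [-90.0, 0.0, 128.5]
force: [-1.5, -1.5, 1.7]
gripper_width: 0.041
```

```bash
python3 s.py
```

```text
15.9 [0.6179 0.0132 0.1018] [-8.9990e+01  3.0000e-02  1.2853e+02] q6 -44.06 tau6 -1.105 [-1.5 -1.5  1.7] [-0.091  0.59   0.024] 0.041
```

>>> move_arm:
  offset:
    - [0,0,0]
    - [0,0,0]
  dr:
    - [0,5,0]
    - [0,5,0]
  fingers: [1,1]

```text
time: 16.15
tcp_pos: [0.6178, 0.0133, 0.1018]
tcp_rot: [-90.0, 0.0, 118.5]
force: [-2.4, -2.1, 1.8]
gripper_width: 0.0411
```

```bash
python3 s.py
```

```text
16.15 [0.6178 0.0133 0.1018] [-9.0000e+01  2.0000e-02  1.1853e+02] q6 -34.06 tau6 -1.105 [-2.4 -2.1  1.8] [-0.01   0.523  0.078] 0.0411
```

>>> move_arm:
  offset:
    - [0,0,0]
    - [0,0,0]
  dr:
    - [0,5,0]
    - [0,5,0]
  fingers: [1,1]

```text
time: 16.4
tcp_pos: [0.6178, 0.0135, 0.1018]
tcp_rot: [-90.0, 0.0, 108.5]
force: [-1.3, -0.7, 0.8]
gripper_width: 0.0412
```

```bash
python3 s.py
```

```text
16.4 [0.6178 0.0135 0.1018] [-9.0000e+01  1.0000e-02  1.0854e+02] q6 -24.06 tau6 -1.105 [-1.3 -0.7  0.8] [0.096 0.53  0.05 ] 0.0412
```

>>> move_arm:
  offset:
    - [0,0,0]
    - [0,0,0]
  dr:
    - [0,5,0]
    - [0,5,0]
  fingers: [1,1]

```text
time: 16.65
tcp_pos: [0.6177, 0.0136, 0.1018]
tcp_rot: [-90.0, -0.0, 98.5]
force: [-2.0, -0.7, 2.5]
gripper_width: 0.0408
```

```bash
python3 s.py
```

```text
16.65 [0.6177 0.0136 0.1018] [-90.    -0.    98.55] q6 -14.06 tau6 -1.047 [-2.  -0.7  2.5] [0.178 0.522 0.115] 0.0408
```

>>> move_arm:
  offset:
    - [0,0,0]
    - [0,0,0]
  dr:
    - [0,5,0]
    - [0,5,0]
  fingers: [1,1]

```text
time: 16.9
tcp_pos: [0.6177, 0.0136, 0.1018]
tcp_rot: [-90.0, -0.0, 88.6]
force: [-2.7, -0.5, 3.8]
gripper_width: 0.0414
```

```bash
python3 s.py
```

```text
16.9 [0.6177 0.0136 0.1018] [-9.000e+01 -1.000e-02  8.856e+01] q6 -4.08 tau6 -0.877 [-2.7 -0.5  3.8] [0.317 0.533 0.27 ] 0.0414
```

>>> move_arm:
  offset:
    - [0,0,0]
    - [0,0,0]
  dr:
    - [0,5,0]
    - [0,5,0]
  fingers: [1,1]

```text
time: 17.15
tcp_pos: [0.6178, 0.0138, 0.1019]
tcp_rot: [-90.0, -0.0, 78.6]
force: [-2.9, 0.1, 3.3]
gripper_width: 0.0408
```

```bash
python3 s.py
```

```text
17.15 [0.6178 0.0138 0.1019] [-9.001e+01 -2.000e-02  7.858e+01] q6 5.91 tau6 -0.645 [-2.9  0.1  3.3] [0.407 0.507 0.482] 0.0408
```

```bash
python3 - <<'E'
from h import *
o=get_obs()
c=read_camera('wrist'); save('w8.png',c['img'])
knob(c,o)
o=get_obs();print(o['tcp_rot'],o['ft_torque'],o['tau'][5])
c=read_camera('wrist');knob(c,o)
E
python3 s.py
```

```text
enc 618.3612060546875 13.829670906066895 15.075959205627441 fit [0.61824564 0.01375101] 0.014607696356871881 mark 114.50480872734927 255
[-9.00043684e+01 -2.53602436e-02  7.86324336e+01] [ 0.46802207  0.74961564 -0.36048106] 0.5248882435262203
enc 618.2432861328125 13.864524841308594 15.117338180541992 fit [0.61818915 0.01375566] 0.014611717122775739 mark 114.46674921788757 261
17.35 [0.6178 0.0137 0.1019] [-9.001e+01 -3.000e-02  7.880e+01] q6 5.68 tau6 -0.231 [-3.5 -0.3  6.3] [ 0.477  0.744 -0.374] 0.0411
```

View pics/w8.png

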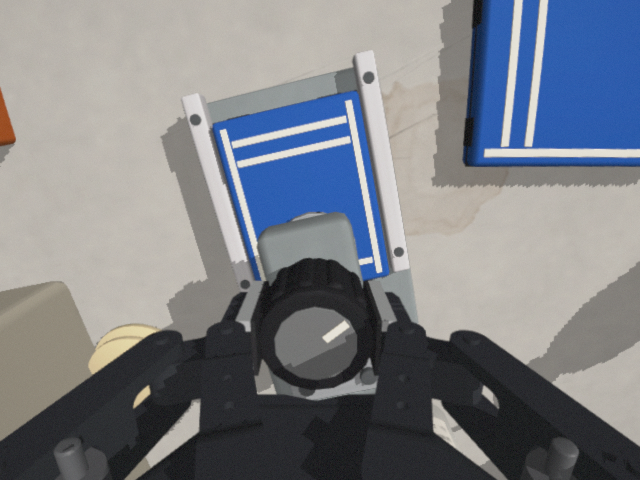

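```bash
cat > s.py <<'E'
from h import *
o=get_obs();print(round(o['time'],2),o['tcp_pos'].round(4),'yaw',o['tcp_rot'][2].round(2),'q6',o['qpos'][5].round(3),'dq',o['dq'][5].round(2),'tau6',o['tau'][5].round(3),o['force'].round(1),o['ft_torque'].round(3),round(float(o['gripper_width']),4))
E
```

>>> move_arm:
  offset:
    - [0,0,0]
    - [0,0,0]
  dr:
    - [0,1,0]
    - [0,1,0]
  fingers: [1,1]

```text
time: 17.6
tcp_pos: [0.6178, 0.0138, 0.1019]
tcp_rot: [-90.0, -0.0, 76.9]
force: [-3.9, 1.2, 5.7]
gripper_width: 0.0412
```

```bash
python3 s.py
```

```text
17.6 [0.6178 0.0138 0.1019] yaw 76.86 q6 7.637 dq 7.85 tau6 0.277 [-3.9  1.2  5.7] [0.449 0.771 0.459] 0.0412
```

>>> move_arm:
  offset:
    - [0,0,0]
  dr:
    - [0,1,0]
  fingers: [1]

```text
time: 17.73
tcp_pos: [0.6178, 0.0138, 0.1019]
tcp_rot: [-90.0, -0.0, 75.9]
force: [-3.9, 0.9, 6.4]
gripper_width: 0.0411
```

```bash
python3 s.py
```

```text
17.73 [0.6178 0.0138 0.1019] yaw 75.86 q6 8.635 dq 7.93 tau6 0.308 [-3.9  0.9  6.4] [0.416 0.758 0.569] 0.0411
```

```bash
python3 - <<'E'
from h import *
for n in ['w6','w7','w8']:
    im=cv2.imread(f'pics/{n}.png').astype(int); s=im[300:385,270:370]
    m=(s.min(2)>135)
    n_,lab,st,ce=cv2.connectedComponentsWithStats(m.astype(np.uint8)); 
    for i in range(1,n_):
        if st[i,4]>40:
            ys,xs=np.nonzero(lab==i); w=np.c_[xs+270,ys+300].astype(float); mu=w.mean(0); u,S,v=np.linalg.svd(w-mu,full_matrices=False); print(n,st[i],mu.round(2),np.degrees(np.arctan2(v[0,1],v[0,0])).round(2)%180,S.round(1))
E
python3 - <<'E'
from h import *
a=[cv2.resize(cv2.imread(f'pics/{n}.png')[290:390,260:380],None,fx=3.3,fy=3.3,interpolation=cv2.INTER_CUBIC) for n in ['w7','w8']]
cv2.imwrite('pics/cmp.png',np.hstack(a))
E
```

```text
w6 [ 52  21  28  23 270] [335.68 331.99] 144.05 [136.3  44.3]
w6 [ 73  60  27  25 276] [361.36 376.87] 138.36 [125.4  66.4]
w6 [  0  71  19  14 127] [275.81 380.01] 28.49 [57.2 28.6]
w7 [ 52  21  28  23 279] [335.66 332.02] 143.88 [140.3  45.7]
w7 [  8  53  36  25 230] [295.1  366.38] 33.65 [141.6  52.3]
w7 [ 73  66  27  19 238] [360.24 377.78] 143.76 [107.2  59.2]
w8 [ 52  20  28  23 269] [335.61 331.4 ] 143.95 [138.3  43.5]
w8 [71 79 15  6 48] [349.79 382.46] 168.56 [25.5  8.9]
```

View pics/cmp.png

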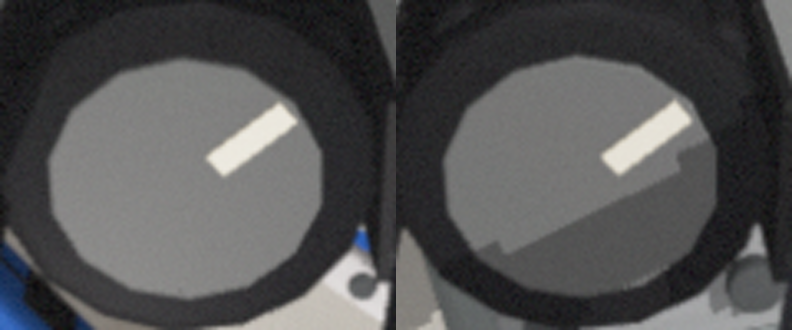

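>>> move_arm:
  offset:
    - [0,0,0]
    - [0,0,0]
    - [0,0,0]
    - [0,0,0]
    - [0,0,0]
    - [0,0,0]
    - [0,0,0]
    - [0,0,0]
  dr:
    - [0,-3,0]
    - [0,-5,0]
    - [0,-5,0]
    - [0,-5,0]
    - [0,-5,0]
    - [0,-5,0]
    - [0,-5,0]
    - [0,-5,0]
  fingers: [1,1,1,1,1,1,1,1]

```text
time: 18.73
tcp_pos: [0.6178, 0.0134, 0.1018]
tcp_rot: [-90.0, 0.0, 114.0]
force: [-3.5, -1.3, 4.9]
gripper_width: 0.041
```

```bash
python3 s.py
```

```text
18.73 [0.6178 0.0134 0.1018] yaw 114.0 q6 -29.521 dq -39.66 tau6 1.096 [-3.5 -1.3  4.9] [ 0.067  0.779 -0.06 ] 0.041
```

>>> move_arm:
  offset:
    - [0,0,0]
    - [0,0,0]
  dr:
    - [0,0,0]
    - [0,2,0]
  fingers: [1,1]

```text
time: 18.98
tcp_pos: [0.6178, 0.0134, 0.1017]
tcp_rot: [-90.0, 0.0, 111.8]
force: [-2.6, -0.5, 4.4]
gripper_width: 0.0414
```

```bash
python3 s.py
```

```text
18.98 [0.6178 0.0134 0.1017] yaw 111.8 q6 -27.324 dq 16.79 tau6 -0.664 [-2.6 -0.5  4.4] [0.108 0.802 0.089] 0.0414
```

>>> move_arm:
  offset:
    - [0,0,0]
  dr:
    - [0,2,0]
  fingers: [1]

```text
time: 19.1
tcp_pos: [0.6178, 0.0134, 0.1018]
tcp_rot: [-90.0, 0.0, 109.8]
force: [-3.0, 0.0, 5.5]
gripper_width: 0.0412
```

```bash
python3 s.py
```

```text
19.1 [0.6178 0.0134 0.1018] yaw 109.77 q6 -25.297 dq 15.92 tau6 -0.423 [-3.   0.   5.5] [0.155 0.832 0.06 ] 0.0412
```

>>> move_arm:
  offset:
    - [0,0,0]
  dr:
    - [0,2,0]
  fingers: [1]

```text
time: 19.23
tcp_pos: [0.6178, 0.0134, 0.1017]
tcp_rot: [-90.0, 0.0, 107.8]
force: [-2.8, -1.7, 5.1]
gripper_width: 0.0411
```

```bash
python3 s.py
```

```text
19.23 [0.6178 0.0134 0.1017] yaw 107.77 q6 -23.295 dq 15.94 tau6 -0.414 [-2.8 -1.7  5.1] [0.151 0.747 0.075] 0.0411
```

>>> move_arm:
  offset:
    - [0,0,0]
  dr:
    - [0,2,0]
  fingers: [1]

```text
time: 19.35
tcp_pos: [0.6178, 0.0135, 0.1018]
tcp_rot: [-90.0, 0.0, 105.8]
force: [-3.6, 0.1, 5.2]
gripper_width: 0.0415
```

```bash
python3 s.py
```

```text
19.35 [0.6178 0.0135 0.1018] yaw 105.77 q6 -21.297 dq 15.86 tau6 -0.41 [-3.6  0.1  5.2] [0.104 0.793 0.03 ] 0.0415
```

>>> move_arm:
  offset:
    - [0,0,0]
  dr:
    - [0,2,0]
  fingers: [1]

```text
time: 19.48
tcp_pos: [0.6178, 0.0135, 0.1018]
tcp_rot: [-90.0, 0.0, 103.8]
force: [-4.0, -0.3, 5.6]
gripper_width: 0.0414
```

```bash
python3 s.py
```

```text
19.48 [0.6178 0.0135 0.1018] yaw 103.78 q6 -19.296 dq 15.85 tau6 -0.401 [-4.  -0.3  5.6] [0.195 0.779 0.094] 0.0414
```

>>> move_arm:
  offset:
    - [0,0,0]
  dr:
    - [0,2,0]
  fingers: [1]

```text
time: 19.6
tcp_pos: [0.6178, 0.0135, 0.1017]
tcp_rot: [-90.0, 0.0, 101.8]
force: [-3.3, -1.1, 4.9]
gripper_width: 0.0411
```

```bash
python3 s.py
```

```text
19.6 [0.6178 0.0135 0.1017] yaw 101.78 q6 -17.297 dq 15.78 tau6 -0.386 [-3.3 -1.1  4.9] [0.221 0.816 0.092] 0.0411
```

>>> move_arm:
  offset:
    - [0,0,0]
  dr:
    - [0,2,0]
  fingers: [1]

```text
time: 19.73
tcp_pos: [0.6178, 0.0135, 0.1018]
tcp_rot: [-90.0, 0.0, 99.8]
force: [-3.9, -0.6, 4.1]
gripper_width: 0.0412
```

```bash
python3 s.py
```

```text
19.73 [0.6178 0.0135 0.1018] yaw 99.78 q6 -15.299 dq 15.86 tau6 -0.366 [-3.9 -0.6  4.1] [0.194 0.8   0.135] 0.0412
```

>>> move_arm:
  offset:
    - [0,0,0]
  dr:
    - [0,2,0]
  fingers: [1]

```text
time: 19.85
tcp_pos: [0.6178, 0.0136, 0.1018]
tcp_rot: [-90.0, 0.0, 97.8]
force: [-3.2, 0.3, 5.5]
gripper_width: 0.0416
```

```bash
python3 s.py
```

```text
19.85 [0.6178 0.0136 0.1018] yaw 97.78 q6 -13.301 dq 15.96 tau6 -0.342 [-3.2  0.3  5.5] [0.295 0.782 0.106] 0.0416
```

>>> move_arm:
  offset:
    - [0,0,0]
  dr:
    - [0,2,0]
  fingers: [1]

```text
time: 19.98
tcp_pos: [0.6177, 0.0135, 0.1018]
tcp_rot: [-90.0, 0.0, 95.8]
force: [-3.6, -0.6, 6.0]
gripper_width: 0.0413
```

```bash
python3 s.py
```

```text
19.98 [0.6177 0.0135 0.1018] yaw 95.79 q6 -11.304 dq 15.86 tau6 -0.313 [-3.6 -0.6  6. ] [0.335 0.807 0.121] 0.0413
```

>>> move_arm:
  offset:
    - [0,0,0]
  dr:
    - [0,2,0]
  fingers: [1]

```text
time: 20.1
tcp_pos: [0.6178, 0.0136, 0.1018]
tcp_rot: [-90.0, -0.0, 93.8]
force: [-4.6, -0.7, 5.2]
gripper_width: 0.0413
```

```bash
python3 s.py
```

```text
20.1 [0.6178 0.0136 0.1018] yaw 93.79 q6 -9.305 dq 15.86 tau6 -0.282 [-4.6 -0.7  5.2] [0.284 0.824 0.186] 0.0413
```

>>> move_arm:
  offset:
    - [0,0,0]
    - [0,0,0]
  dr:
    - [0,2,0]
    - [0,2,0]
  fingers: [1,1]

```text
time: 20.35
tcp_pos: [0.6178, 0.0136, 0.1018]
tcp_rot: [-90.0, -0.0, 89.8]
force: [-2.7, 0.4, 5.4]
gripper_width: 0.0416
```

```bash
python3 s.py
```

```text
20.35 [0.6178 0.0136 0.1018] yaw 89.79 q6 -5.31 dq 15.87 tau6 -0.211 [-2.7  0.4  5.4] [0.32  0.863 0.355] 0.0416
```

>>> move_arm:
  offset:
    - [0,0,0]
    - [0,0,0]
  dr:
    - [0,2,0]
    - [0,2,0]
  fingers: [1,1]

```text
time: 20.6
tcp_pos: [0.6177, 0.0137, 0.1018]
tcp_rot: [-90.0, -0.0, 85.8]
force: [-4.1, 0.2, 6.0]
gripper_width: 0.0415
```

```bash
python3 s.py
```

```text
20.6 [0.6177 0.0137 0.1018] yaw 85.8 q6 -1.313 dq 15.87 tau6 -0.13 [-4.1  0.2  6. ] [0.339 0.799 0.303] 0.0415
```

>>> move_arm:
  offset:
    - [0,0,0]
    - [0,0,0]
  dr:
    - [0,2,0]
    - [0,2,0]
  fingers: [1,1]

```text
time: 20.85
tcp_pos: [0.6178, 0.0137, 0.1018]
tcp_rot: [-90.0, -0.0, 81.8]
force: [-3.6, 0.3, 6.6]
gripper_width: 0.0415
```

```bash
python3 s.py
```

```text
20.85 [0.6178 0.0137 0.1018] yaw 81.81 q6 2.679 dq 15.73 tau6 -0.042 [-3.6  0.3  6.6] [0.365 0.785 0.407] 0.0415
```

>>> move_arm:
  offset:
    - [0,0,0]
    - [0,0,0]
  dr:
    - [0,2,0]
    - [0,2,0]
  fingers: [1,1]

```text
time: 21.1
tcp_pos: [0.6178, 0.0138, 0.1019]
tcp_rot: [-90.0, -0.0, 77.8]
force: [-3.9, -0.2, 6.1]
gripper_width: 0.0413
```

```bash
python3 s.py
```

```text
21.1 [0.6178 0.0138 0.1019] yaw 77.82 q6 6.67 dq 15.79 tau6 0.051 [-3.9 -0.2  6.1] [0.373 0.821 0.507] 0.0413
```

>>> move_arm:
  offset:
    - [0,0,0]
    - [0,0,0]
  dr:
    - [0,2,0]
    - [0,2,0]
  fingers: [1,1]

```text
time: 21.35
tcp_pos: [0.6178, 0.0138, 0.1019]
tcp_rot: [-90.0, -0.0, 73.8]
force: [-3.8, 0.8, 6.9]
gripper_width: 0.0412
```

```bash
python3 s.py
```

```text
21.35 [0.6178 0.0138 0.1019] yaw 73.83 q6 10.665 dq 15.81 tau6 0.149 [-3.8  0.8  6.9] [0.419 0.793 0.548] 0.0412
```

>>> move_arm:
  offset:
    - [0,0,0]
    - [0,0,0]
    - [0,0,0]
    - [0,0,0]
  dr:
    - [0,2,0]
    - [0,2,0]
    - [0,2,0]
    - [0,2,0]
  fingers: [1,1,1,1]

```text
time: 21.85
tcp_pos: [0.6179, 0.0139, 0.1019]
tcp_rot: [-90.0, -0.0, 65.9]
force: [-3.9, 0.3, 7.8]
gripper_width: 0.0415
```

```bash
python3 s.py
```

```text
21.85 [0.6179 0.0139 0.1019] yaw 65.85 q6 18.648 dq 15.78 tau6 0.356 [-3.9  0.3  7.8] [0.445 0.707 0.772] 0.0415
```

>>> move_arm:
  offset:
    - [0,0,0]
    - [0,0,0]
    - [0,0,0]
  dr:
    - [0,1,0]
    - [0,1,0]
    - [0,0,0]
  fingers: [1,1,1]

```text
time: 22.22
tcp_pos: [0.6178, 0.0139, 0.1019]
tcp_rot: [-90.0, -0.0, 63.9]
force: [-4.1, 0.8, 7.1]
gripper_width: 0.0411
```

```bash
python3 s.py;  python3 - <<'E'
from h import *
c=read_camera('wrist'); save('w9.png',c['img'])
im=cv2.imread('pics/w9.png').astype(int); s=im[300:385,270:370]
n_,lab,st,ce=cv2.connectedComponentsWithStats((s.min(2)>135).astype(np.uint8))
for i in range(1,n_):
    if st[i,4]>40:
        ys,xs=np.nonzero(lab==i); w=np.c_[xs+270,ys+300].astype(float); mu=w.mean(0); u,S,v=np.linalg.svd(w-mu,full_matrices=False); print(st[i],mu.round(2),np.degrees(np.arctan2(v[0,1],v[0,0])).round(2)%180)
o=get_obs(); print(o['tcp_rot'],o['ft_torque'])
E
```

```text
22.23 [0.6178 0.0139 0.1019] yaw 63.88 q6 20.622 dq -0.21 tau6 0.455 [-4.1  0.8  7.1] [0.507 0.764 0.363] 0.0411
[ 52  20  28  23 271] [335.46 331.3 ] 144.37
[ 72  60  28  25 282] [361.17 376.85] 139.41
[-9.00094949e+01 -3.36593550e-02  6.38821578e+01] [0.4873911  0.80091567 0.34110558]
```

View pics/w9.png

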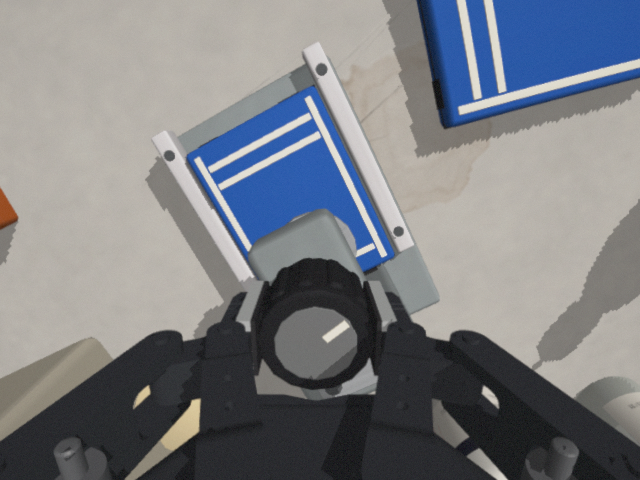

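>>> move_arm:
  offset:
    - [0,0,0]
    - [0,0,0]
    - [0,0,0]
    - [0,0,0]
  dr:
    - [0,0,0]
    - [0,0,0]
    - [0,0,0]
    - [0,0,0]
  fingers: [0,0,0,0]

```text
time: 22.78
tcp_pos: [0.618, 0.0135, 0.1011]
tcp_rot: [-90.0, 0.0, 63.7]
force: [0.8, -0.2, 0.4]
gripper_width: 0.0856
```

```bash
python3 s.py;  python3 - <<'E'
from h import *
c=read_camera('wrist'); save('w10.png',c['img'])
im=cv2.imread('pics/w10.png').astype(int); s=im[300:385,270:370]
n_,lab,st,ce=cv2.connectedComponentsWithStats((s.min(2)>135).astype(np.uint8))
for i in range(1,n_):
    if st[i,4]>40:
        ys,xs=np.nonzero(lab==i); w=np.c_[xs+270,ys+300].astype(float); mu=w.mean(0); u,S,v=np.linalg.svd(w-mu,full_matrices=False); print(st[i],mu.round(2),np.degrees(np.arctan2(v[0,1],v[0,0])).round(2)%180)
E
```

```text
22.77 [0.618  0.0135 0.1011] yaw 63.72 q6 20.761 dq 0.13 tau6 -0.005 [ 0.8 -0.2  0.4] [-0.047  0.044  0.006] 0.0856
[ 53  21  28  23 262] [336.24 331.69] 143.67
```

View pics/w10.png

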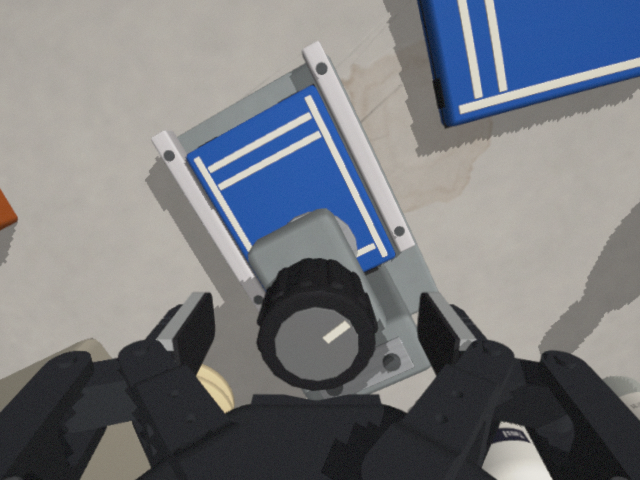

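>>> move_arm:
  offset:
    - [0,-0.03,0]
    - [0,-0.04,0]
    - [0,-0.04,0]
    - [0,-0.03,0]
    - [0,0,0]
    - [0,0,0]
  dr:
    - [0,0,0]
    - [0,0,0]
    - [0,0,0]
    - [0,0,0]
    - [0,0,0]
    - [0,0,0]
  fingers: [0,0,0,0,0,0]

```text
time: 23.58
tcp_pos: [0.6176, 0.0136, 0.2403]
tcp_rot: [-90.0, 0.0, 63.7]
force: [-0.3, 0.4, -0.3]
gripper_width: 0.086
```

```bash
python3 - <<'E'
from h import *
import pickle
o=get_obs();print(o['time'],o['tcp_pos'],o['tcp_rot'])
c=read_camera('wrist'); pickle.dump((c,o),open('w11.pkl','wb'))
print(pose(c,o)[1])
save('w11.png',c['img'])
save('w11c.png',cv2.resize(c['img'][110:310,180:440],None,fx=3,fy=3,interpolation=cv2.INTER_CUBIC))
E
```

```text
23.575 [0.61755135 0.01360214 0.24031745] [-8.99502228e+01  1.87375772e-02  6.37124479e+01]
[0.55422042 0.04497646 0.38249975]
```

View pics/w11.png

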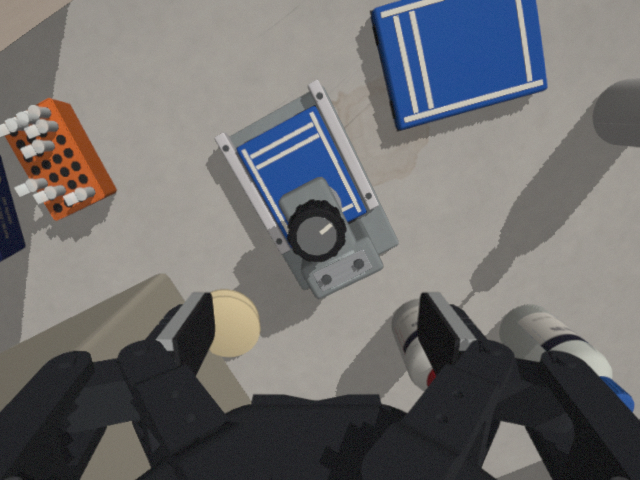

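View pics/w11c.png

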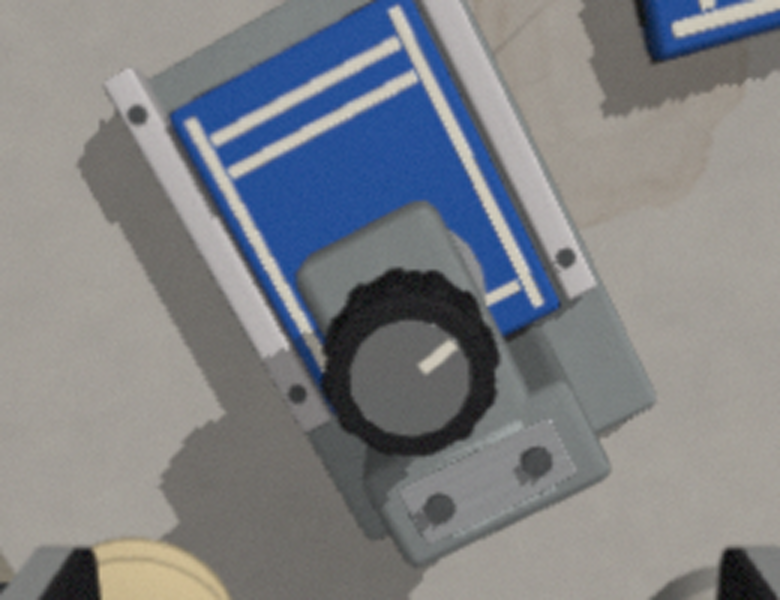

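```bash
python3 - <<'E'
from h import *
import pickle
c,o=pickle.load(open('w11.pkl','rb'))
g=lambda p:[180+p[0]/3-.33,110+p[1]/3-.33]
P={}
for nm,z,p in [('Rrail rear outer',.026,(597,289)),('Rrail rear inner',.026,(566,298)),('cass rear R',.030,(560,304)),('cass front L',.030,(172,116)),('Lrail front outer',.026,(107,86)),('Lrail front inner',.026,(137,70)),('cass L stripe front',.03,(192,122)),('cass R stripe front',.03,(396,10)),('cass R stripe rear',.03,(536,303)),('mark in',.137,(424,369)),('mark out',.137,(455,347)),('knob c',.137,(411,378))]:
    P[nm]=onz(c,[g(p)],z,o)[0]; print(nm,P[nm].round(4))
org=np.array([.6182,.0140]); a=np.radians(1.1); Rm=np.array([[np.cos(a),np.sin(a)],[-np.sin(a),np.cos(a)]])
for k,v in P.items(): print(k,(Rm@(v[:2]-org)*1000).round(1))
d=P['cass R stripe rear']-P['cass R stripe front']; print('cass yaw',np.degrees(np.arctan2(d[1],d[0])))
d=P['Rrail rear outer']-P['Lrail front outer']
c=read_camera('top'); save('top11.png',c['img'])
for l in ['wash_bottle','beaker','tube_rack','tip_rack','timer']:
  for d in spot_point(c,l)[:1]: print(l,d['conf'],onz(c,[d['pixel']],0).round(3))
E
```

```text
Rrail rear outer [0.6472 0.0728 0.026 ]
Rrail rear inner [0.6454 0.0617 0.026 ]
cass rear R [0.6453 0.0588 0.03  ]
cass front L [ 0.5306 -0.03    0.03  ]
Lrail front outer [ 0.5121 -0.0455  0.026 ]
Lrail front inner [ 0.5122 -0.0339  0.026 ]
cass L stripe front [ 0.5353 -0.025   0.03  ]
cass R stripe front [0.5338 0.0511 0.03  ]
cass R stripe rear [0.6413 0.0515 0.03  ]
mark in [0.6178 0.0181 0.137 ]
mark out [0.6161 0.0273 0.137 ]
knob c [0.6184 0.0143 0.137 ]
Rrail rear outer [30.1 58.2]
Rrail rear inner [28.1 47.2]
cass rear R [28.  44.3]
cass front L [-88.4 -42.3]
Lrail front outer [-107.2  -57.4]
Lrail front inner [-106.9  -45.9]
cass L stripe front [-83.6 -37.4]
cass R stripe front [-83.7  38.7]
cass R stripe rear [23.9 37.1]
mark in [-0.3  4.1]
mark out [-1.8 13.4]
knob c [0.2 0.3]
cass yaw 0.23390661447283648
wash_bottle 0.55 [[0.67  0.334 0.   ]]
beaker 0.98 [[0.378 0.312 0.   ]]
tube_rack 0.95 [[ 0.46  -0.218  0.   ]]
tip_rack 0.84 [[ 0.443 -0.328  0.   ]]
timer 0.73 [[0.378 0.435 0.   ]]
```

```bash
python3 - <<'E'
from h import *
o=get_obs(); print(o['time'],o['force'].round(2),o['tcp_pos'])
print(ctrl.job_done())
E
```

```text
23.925 [0.4  0.24 0.1 ] [0.61768745 0.01360589 0.24058732]
the job is handed in; nothing more can be done
None
```

I pushed the cassette home and turned the knob about 44.5° past the point where it stiffened. I then let go and handed the job in at 23.9 s. I'm less sure of the eighth-turn than the rest, because the torque did not behave as the task text describes.

- **Cassette:** I pushed the one in the press, not the larger one on the bench, until the stop resisted with about 15 N. In the last picture its rear edge is level with the rail ends (within about 2 mm) and its front edge is at x ≈ -88 mm, against -90 mm nominal. It sits about 1° clockwise of the rails, within their play.
- **Knob:** It turned 182° clockwise in all, in a single grip. The white mark shows slip in the grip of under half a degree, and the knob stayed put when released.
- **Stiff point:** I backed the knob off about 38° and approached again slowly to find the stiff point. It began near 137° of turn, give or take about 2°.
- **Torque disagreement:** The torque rose gradually instead of at a fixed 0.65 N m per rad, and reached about 0.8 N m where 0.5 to 0.56 was expected. Going by torque alone, the stiff point would be about 13° earlier. I used the measured onset because readings were flat until then.
- **Other objects:** The beaker, racks, timer and wash bottle are where they were, within the roughly 1 cm scatter of the detections. At hand-in the fingers were open about 0.1 m above the knob and touching nothing.

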